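# Open the combination lock box and hold it up by its shackle

## Robot

A 6-joint arm with a two-finger parallel gripper is mounted at the origin on a cart in front of the work surface, level with it; the furniture and walls round the work are solid. World frame = base frame: x ahead of the robot, y to its left, z up, the work surface at z = 0. Lengths are in mm, angles in rad, forces in N, time in s.
With the tool pointing down it reaches from about 325 to 900 mm from the base axis. Payload 6.1 kg.
Tool frame: the origin (TCP) lies between the finger pads; the fingertips stand 25 mm ahead of it and the grasp point (between the pads) lies 6 mm ahead of it; z points along the fingers, y is the line along which they close (so a half turn about z gives the same grasp; the last joint's range is limited). The gripper opens to 87 mm and grips with 3 to 60 N. Pads are 19 mm wide; open, the fingers measure 117 mm over their backs; the gripper's body (75 mm by 190 mm) begins 51 mm behind the grasp point.
Start: joints at [-0.126, 0.22, 1.526, -0, 1.395, -0.126], TCP at [624.993, -0.003, 247.538] pointing down, gripper open.
Joint ranges: [-2.98, 2.98], [-0.91, 2.08], [0.09, 2.57], [-1.24, 4.39], [0.2, 2.65], [-2.68, 2.68]. Speed limits (rad/s): [2.57, 2.57, 3.01, 3.14, 3.14, 3.14].

## Interface

Orientations are given as a rotation vector (axis times angle).
In Python, from bench import bot, camera, camera_model, ticket, finder gives the robot as it stands.
- The arm moves only by the tool move_arm, never from a script. Its arguments are lists of equal length, an entry for each row: "dr": the turn, a rotation vector about the tool's x, y, z in degrees, a list of three; "travel": the shift along the tool's x, y, z in m, a list of three; "claw": the closure, from 0 (fully open) to 1 (shut). In form: {"dr": [[ax, ay, az], ...], "travel": [[tx, ty, tz], ...], "claw": [claw, ...]}. A call has 1 to 8 rows; each row is the pose to reach, as a shift and turn from the pose commanded when the call began, along the tool's axes at that moment; what a row does not reach only later rows make up. A row lasts 1/12 s, in which the tool goes at most 41.7 mm and 7.16 degrees, less where a joint would pass 70% of its speed; a pose out of reach is approached as far as the arm can. A call with a gripper value outside its range is refused whole. The fingers move at their own pace and stop on an object; the grip force is fixed at half the most. Time passes only in rows, so rows that repeat a pose let the fingers close. It gives the time, the measured TCP pose, the force, the opening and the grip force at its end, in the units of the state.
- bot.state(): the state, without advancing time (a new reading comes with each control period).
- camera(name): name is "scene" or "side" or "wrist"; returns the picture (480x640x3 uint8, blue, green, red); there is no depth.
- camera_model(name): a dict with "intrinsics" (3x3 intrinsics, pixels), "cam_to_world" (4x4, takes a point from camera to world coordinates). Camera axes: x right, y down, z forward; pixel columns grow to the right and rows downward; lengths in mm; the calibration is good to about 2 mm. The wrist camera is an equidistant fisheye: a pixel r from the principal point sees the ray r / f radians off the axis. A picture is of the moment at which its call begins: read the wrist's pose just before it. camera_model takes no time and is no camera call; for the wrist camera it gives the pose at the moment of the call.
- ticket.close_job(): hands the job in; it is judged then, once.
Trained networks look in the newest picture that a camera, given by its name, has taken for a name from the list of things; names that differ only in an ending like _2 or _b are one class to them, and where a whole thing is asked for, a point or a joint stands for the part that bears it (a point fixed in the world has none). Each returns a list of dicts, best first, with "conf" (0 to 1); they miss things now and then, are a little off and sometimes report something else, mostly with a low value. They report only what shows in the picture. A call takes as long as a camera call.
- finder.search_frame(camera, target): "uv" ([column, row] in pixels, amid what is visible of it).
- finder.outline_of(camera, target): "pixels" (480x640 bool, what is visible of it) and "uv" ([column, row] in pixels, amid what is visible of it).
- finder.landmark_of(camera, target): "uv" ([column, row] in pixels: a listed point, or the origin of a listed thing).
The state is a dict: "clock": time; "joint_pos": joint angles; "joint_vel": joint speeds; "tau": joint torques, N m; "position": TCP position; "tcp_rot": TCP orientation; "wrist_force": force on the tool from outside, world axes, zero at the start; "torque": the same for the moment, N m; "opening": finger opening in mm; "gripper_force": force on a finger pad.
Only numpy, scipy, OpenCV 4.12 (cv2) and the standard library are available. Lean on these libraries where they do the work, as an engineer would, in place of code of your own. Each camera call takes 0.05 s, during which the arm holds its last target. There are 200 camera calls.

## Task

Open the combination lock box that sits shut in its cradle: press its three keys one at a time, the far one, then the near one, then the middle one (far and near as seen from the robot), and then turn the dial click by click until its nose points at the raised index rib and let it snap into that notch. Then pull the shackle fully open with the box still in the cradle, and lift the box out by its open shackle to present it: finish while still gripping the shackle, the box hanging still and about level, its underside some 15 cm above the bench. Leave the other things on the bench where they are.

Things in the scene. Friction and masses are not known exactly. Their poses are not given: they have to be found in the camera images.
- lock_centre (a point): Centre of the loose lock box, a flat aluminium block with grey top: 90 (x) x 220 (y) x 40 mm high, about 0.6 kg, in its cradle. y runs along its length to the dial end (left seen from the robot), x across it away from the robot; yawed up to 0.3 rad. Underside 20 mm below this point, top face 20 mm above. 'Lock frame' below: these axes, origin at the centre of the underside.
- cradle_centre (a point): Middle of the fixed grey plastic cradle, 6 mm above the bench: a shallow tray 106 x 236 mm with a 6 mm floor and a rim 14 mm high, axes as the lock's; the lock lies in it on the floor with 2 mm of play all round.
- key_far_top (a point): Middle of the top face of the far key, a round grey plastic cap 18 mm across standing 9 mm proud of the lock's top face; it lies at (28, -84, 49) mm in the lock frame. The three keys stand 28 mm apart, centre to centre.
- key_near_top (a point): Middle of the top face of the near key, a round grey plastic cap 18 mm across standing 9 mm proud of the lock's top face; it lies at (-28, -84, 49) mm in the lock frame. The three keys stand 28 mm apart, centre to centre.
- key_middle_top (a point): Middle of the top face of the middle key, a round grey plastic cap 18 mm across standing 9 mm proud of the lock's top face; it lies at (0, -84, 49) mm in the lock frame. The three keys stand 28 mm apart, centre to centre.
- key_far (a joint): Spring push key, the far of three in a row: how far it is pressed, 0 (up) to 0.006 m (fully down, takes about 5 N; 1.5 N to start). Counts as pressed beyond 0.004, as released below 0.0015.
- key_near (a joint): Spring push key, the near of three in a row: how far it is pressed, 0 (up) to 0.006 m (fully down, takes about 5 N; 1.5 N to start). Counts as pressed beyond 0.004, as released below 0.0015.
- key_middle (a joint): Spring push key, the middle of three in a row: how far it is pressed, 0 (up) to 0.006 m (fully down, takes about 5 N; 1.5 N to start). Counts as pressed beyond 0.004, as released below 0.0015.
- dial_grip (a point): Grip point of the black plastic dial, on its axis, 22 mm above the lock's top face, at (0, 84, 62) mm in the lock frame; x axis along the grip bar to its nose. A round skirt 52 mm across, 9.5 mm high, carries an upright bar 12 mm thick, 46 mm long, its top 34 mm above the lock's top face. One end of the bar is rounded (the nose, a pale line runs to it), the other square.
- index_mark (a point): Top of the raised pale plastic index rib, 12 x 6 mm, on the lock's top face beside the dial, on its far side, at (36, 84, 45) mm in the lock frame. Small dark ticks mark the other eleven notches.
- dial (a joint): Dial angle, rad, positive counter-clockwise from above; 0 = nose at the index rib. A click notch every 30 degrees (0.524); let go, it snaps into the nearest; about 0.1 N m to turn. It starts 2, 3 or 4 notches counter-clockwise of the rib (1.05, 1.57 or 2.09, to about 0.06): turn it clockwise. Can be overturned to -1.35. The shackle is free only within 0.14 of 0.
- shackle_bow (a point): Centre of the bow of the steel shackle, which stands upright in the middle of the lock's top face, 33 mm above it when shut, at (0, 0, 73) mm in the lock frame. The bow is a bar 64 mm long (along the lock's y), 10 x 10 mm in section, on two round legs 10 mm thick at y = -26 and +26 mm; 28 mm are free below it when shut.
- shackle (a joint): How far the shackle is pulled up out of the box: 0 shut, 0.020 m fully open (a stop, by which the box then hangs). It slides with about 2 N and stays where it is left; locked, it has about 3 mm of play.
- eraser: Bystander: white eraser in a sleeve, 23 x 58 x 13 mm, lying in front of the cradle. Origin at its underside.
- pencil: Bystander: pencil, 155 mm long, 8 mm thick, lying in front of the cradle. Origin at its underside.
- tape_roll: Bystander: roll of tape lying flat, 72 mm across, 19 mm high, behind the cradle. Origin at its underside.
- card_box_1: Bystander: small card specimen box with lid, 60 x 85 x 35 mm, behind the cradle. Origin at its underside.
- caliper: Bystander: steel vernier caliper, 74 x 200 x 12 mm, lying to the right of the cradle. Origin at its underside.
- tweezers_2: Bystander: steel tweezers, 115 x 13 x 10 mm, lying to the left of the cradle. Origin at their underside.

How it is judged (in metres and radians):
On the way, in this order (a step that is already met when the one before it is completed fails the run):
1. the far key is pressed, alone (value of joint key_far above 0.004 m and value of joint each of key_near, key_middle below 0.0015 m), for 0.05 s.
2. the near key is pressed, alone (value of joint key_near above 0.004 m and value of joint each of key_far, key_middle below 0.0015 m), for 0.05 s.
3. the middle key is pressed, alone (value of joint key_middle above 0.004 m and value of joint each of key_far, key_near below 0.0015 m), for 0.05 s.
4. keys released, the dial set to the index rib, the shackle still shut and nothing on the dial (value of joint each of key_far, key_near, key_middle below 0.0015 m and value of joint dial between -0.14 and 0.14 rad and value of joint shackle below 0.005 m and contact force between dial and the fingers below 0.1 N), for 0.2 s.
5. the shackle pulled fully open, the box still in the cradle (value of joint shackle above 0.017 m and height (world z) of lock_centre below 0.05 m), for 0.02 s.
At the end, for the whole second after the job is handed in: Fingers grip the shackle (over 2 N), open beyond 17 of 20 mm; the box hangs from it off the cradle, its centre 14 to 25 cm above the bench, tilted under 0.3 rad, slower than 4 cm/s; dial within 0.14 rad of the rib, keys up (contact force between shackle and the fingers above 2 N and value of joint shackle above 0.017 m and height (world z) of lock_centre between 0.14 and 0.25 m and angle between lock_centre's own z axis and vertical below 0.3 rad and linear speed of lock_box below 0.04 m/s and contact force between lock_box and cradle below 0.1 N and value of joint dial between -0.14 and 0.14 rad and value of joint each of key_far, key_near, key_middle below 0.0015 m); the arm keeps its last pose, push and grip.
It fails at once if two keys are pressed together (value of joint each of key_far, key_near above 0.003 m or value of joint each of key_near, key_middle above 0.003 m or value of joint each of key_far, key_middle above 0.003 m).
It fails at once if the box is lifted from its cradle (by more than 3 cm) while the shackle is not open (height (world z) of lock_centre above 0.055 m and value of joint shackle below 0.012 m).
It fails at once if another thing on the bench is moved by more than 4 cm (distance of any of eraser, pencil, tape_roll, card_box_1, caliper, tweezers_2 from where it was at the start of the episode above 0.04 m).
It also fails if it takes over 67 s, if anything falls off the work surface, if the arm or the gripper's body presses on something with over 40 N, if the wrist force passes 120 N, or if a joint passes its speed limit or range.

## Working session

There is one attempt and no reset: what is moved stays moved. The work goes in short steps, Python scripts to look and compute and a tool call to move; the robot and the scene stay as the last step left them, time stands still between calls to the robot, and variables do not carry over. Pictures are saved under pics/ and viewed, at most 10 in all, crops included, and the job is handed in when it is done.

Besides the shell and the picture viewer there is one more tool, called in YAML: its name, and indented under it one key for each argument. move_arm: Moves the arm, as the interface text tells. Its arguments: {"type":"object","properties":{"dr":{"type":"array","items":{"type":"array","items":{"type":"number"}}},"travel":{"type":"array","items":{"type":"array","items":{"type":"number"}}},"claw":{"type":"array","items":{"type":"number"}}},"required":["dr","travel","claw"]}

```bash
mkdir -p pics; cat > h.py <<'E'
import numpy as np,cv2
from scipy.spatial.transform import Rotation as R
from bench import bot,camera,camera_model,ticket,finder
def rays(name,uv,m=None):
    m=m or camera_model(name);K=np.array(m["intrinsics"]);T=np.array(m["cam_to_world"])
    x=(uv[0]-K[0,2])/K[0,0];y=(uv[1]-K[1,2])/K[1,1]
    if name=="wrist":
        t=np.hypot(x,y);d=np.array([np.sin(t)*x/t,np.sin(t)*y/t,np.cos(t)])
    else: d=np.array([x,y,1.])
    return T[:3,3],T[:3,:3]@d
def atz(name,uv,z,m=None):
    o,d=rays(name,uv,m);return o+d*(z-o[2])/d[2]
E
python3 - <<'E'
from h import *
s=bot.state();print(s["position"],s["tcp_rot"],s["clock"],s["opening"])
Z=dict(lock_centre=26,key_far_top=55,key_near_top=55,key_middle_top=55,dial_grip=68,index_mark=51,shackle_bow=79)
for c in ["scene","side","wrist"]:
    m=camera_model(c);im=camera(c);cv2.imwrite(f"pics/{c}0.png",im)
    for n,z in Z.items():
        for r in finder.landmark_of(c,n)[:1]:
            print(c,n,np.round(r["uv"]),round(r["conf"],2),np.round(atz(c,r["uv"],z,m),1))
E
```

```text
[6.24447620e+02 5.98719514e-02 2.46448038e+02] [-2.22039421e+00 -2.22038651e+00  1.81486117e-03] 0.0 87.01290992819271
scene key_far_top [364. 239.] 0.55 [592.8 -95.9  55. ]
scene key_near_top [366. 292.] 0.68 [ 477.9 -152.    55. ]
scene key_middle_top [380. 281.] 0.45 [ 510.4 -159.7   55. ]
scene dial_grip [297. 228.] 0.72 [549.5   5.1  68. ]
scene index_mark [309. 228.] 0.63 [ 5.81e+02 -1.00e-01  5.10e+01]
scene shackle_bow [335. 243.] 0.87 [531.4 -73.1  79. ]
side lock_centre [312. 267.] 0.56 [528.  -68.2  26. ]
side key_far_top [343. 272.] 0.5 [ 532.4 -159.9   55. ]
side key_near_top [311. 279.] 0.47 [ 473.  -151.3   55. ]
side key_middle_top [250. 281.] 0.54 [ 382.4 -105.3   55. ]
side dial_grip [299. 232.] 0.75 [541.9   1.6  68. ]
side index_mark [314. 235.] 0.65 [580.3   8.2  51. ]
side shackle_bow [351. 340.] 0.73 [ 401.1 -361.4   79. ]
wrist lock_centre [230. 286.] 0.79 [527.7 -75.1  26. ]
wrist key_far_top [235. 370.] 0.68 [ 530.7 -164.4   55. ]
wrist key_middle_top [216. 362.] 0.62 [ 509.5 -155.    55. ]
wrist dial_grip [232. 222.] 0.81 [545.4   4.1  68. ]
wrist index_mark [273. 225.] 0.74 [579.7  -3.   51. ]
```

View pics/scene0.png

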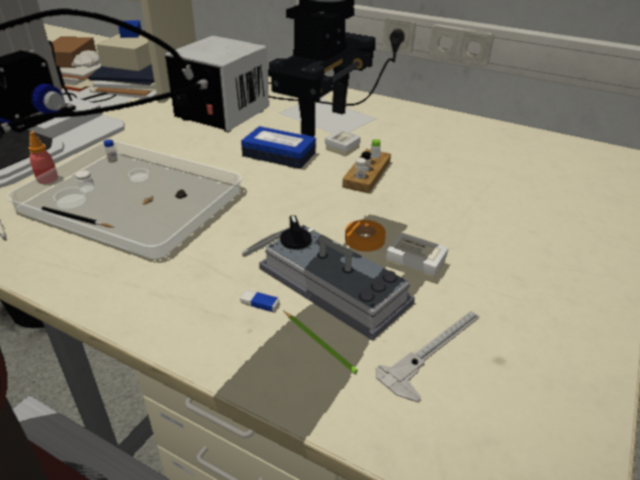

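View pics/wrist0.png

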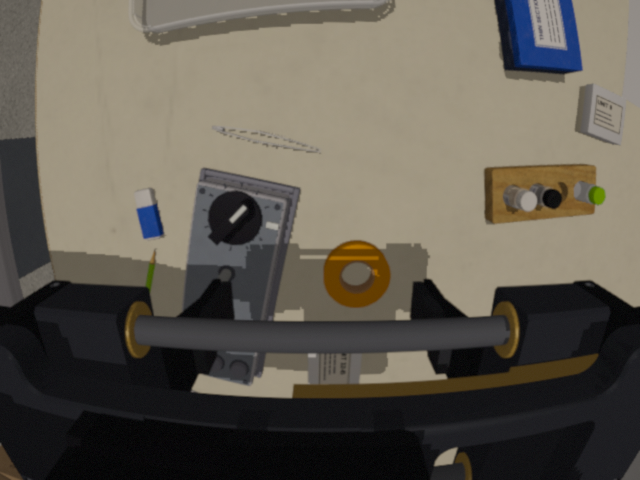

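The lock lies left of centre in the wrist view, with the dial at (235,217), the rib at (272,225) and its keys partly hidden at (215–240,365). The scene view shows the keys at about (366,296) to (391,275). I'll move over the keys and align with the lock (yaw about -0.2) for a clearer look.

move_arm:
  dr:
    - [0,0,6]
    - [0,0,11.5]
    - [0,0,11.5]
    - [0,0,11.5]
    - [0,0,11.5]
    - [0,0,11.5]
    - [0,0,11.5]
  travel:
    - [-0.03,-0.02,0]
    - [-0.06,-0.04,0]
    - [-0.09,-0.065,0]
    - [-0.12,-0.09,0]
    - [-0.15,-0.11,0]
    - [-0.15,-0.11,0]
    - [-0.15,-0.11,0]
  claw: [1,1,1,1,1,1,1]

```text
clock: 1.78
position: [514.3, -151.5, 247.9]
tcp_rot: [2.436, 1.983, 0.001]
wrist_force: [0.3, 0.4, -0.4]
opening: 48.4
gripper_force: 0.0
```

```bash
python3 - <<'E'
from h import *
s=bot.state();print(s["position"],s["tcp_rot"],s["clock"],s["opening"],s["wrist_force"])
Z=dict(lock_centre=26,key_far_top=55,key_near_top=55,key_middle_top=55,dial_grip=68,index_mark=51,shackle_bow=79)
c="wrist"
m=camera_model(c);im=camera(c);cv2.imwrite(f"pics/w1.png",im);print(np.round(m["cam_to_world"],3))
for n,z in Z.items():
    for r in finder.landmark_of(c,n)[:3]:
        print(c,n,np.round(r["uv"]),round(r["conf"],2),np.round(atz(c,r["uv"],z,m),1))
E
```

```text
[ 514.30504761 -151.50976731  247.88906513] [2.43598780e+00 1.98290417e+00 6.53864212e-04] 1.7833 48.43912204248854 [ 0.33486738  0.38948669 -0.40781908]
[[ 9.79000e-01 -1.95000e-01 -5.50000e-02  5.29603e+02]
 [-2.02000e-01 -9.42000e-01 -2.69000e-01 -7.77120e+01]
 [ 0.00000e+00  2.75000e-01 -9.61000e-01  3.84976e+02]
 [ 0.00000e+00  0.00000e+00  0.00000e+00  1.00000e+00]]
wrist lock_centre [317. 138.] 0.82 [525.3 -76.1  26. ]
wrist key_far_top [341. 235.] 0.77 [ 529.2 -166.8   55. ]
wrist key_near_top [287. 232.] 0.71 [ 481.2 -153.2   55. ]
wrist key_middle_top [318. 230.] 0.88 [ 509.2 -157.8   55. ]
wrist dial_grip [319.  43.] 0.57 [544.6   4.9  68. ]
wrist index_mark [358.  52.] 0.86 [577.7  -5.3  51. ]
wrist index_mark [436. 211.] 0.59 [ 622.  -162.2   51. ]
wrist index_mark [316. 228.] 0.53 [ 508.3 -156.2   51. ]
wrist shackle_bow [313. 140.] 0.6 [522.8 -77.2  79. ]
```

View pics/w1.png

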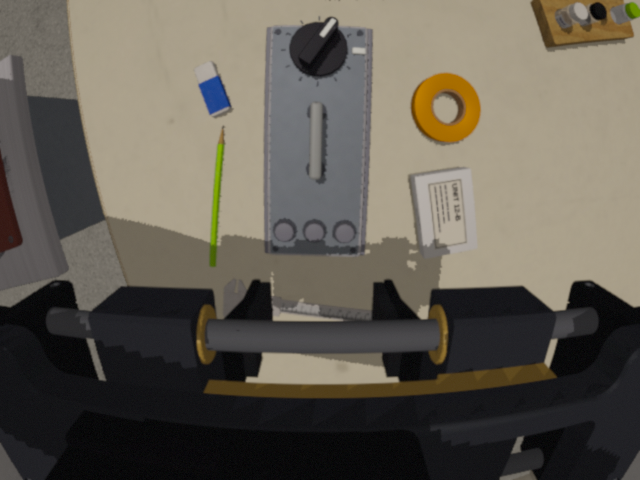

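The view is clear: keys at (284,231), (314,231) and (344,231), bow at (316,140), rib at (358,50), and the nose pointing to (333,22), which is about 2 notches ccw. Next I'll fit the lock pose.

```bash
python3 - <<'E'
from h import *
from scipy.optimize import least_squares
m=camera_model("wrist");im=cv2.imread("pics/w1.png");g=cv2.cvtColor(im,6)
c=cv2.HoughCircles(g[205:262,260:372],cv2.HOUGH_GRADIENT,1,20,param1=80,param2=10,minRadius=8,maxRadius=13)
print(np.round(c[0][:6]+[260,205,0],1))
best=c[0]+[260,205,0]
P=[];L=[]
for lx,guess in((-28,284),(0,314),(28,344)):
    k=min(best,key=lambda q:np.hypot(q[0]-guess,q[1]-231))
    if np.hypot(k[0]-guess,k[1]-231)>4:k=(guess,231)
    P.append(atz("wrist",k[:2],55,m)[:2]);L.append((lx,-84))
P.append(atz("wrist",(316,140),79+5,m)[:2]);L.append((0,0))
P.append(atz("wrist",(358.5,50.5),51,m)[:2]);L.append((36,84))
P=np.array(P);L=np.array(L,float)
f=lambda p:((L@np.array([[np.cos(p[2]),np.sin(p[2])],[-np.sin(p[2]),np.cos(p[2])]])+p[:2])-P).ravel()
r=least_squares(f,[525,-75,-.2]);print(np.round(P,1),r.x,np.round(r.fun.reshape(-1,2),1))
s=bot.state();print(R.from_rotvec(s["tcp_rot"]).as_matrix().round(3))
a=r.x[2];nose=[atz("wrist",u,80,m)[:2] for u in((333,22),(307,64))];d=nose[0]-nose[1];print("nose",np.degrees(np.arctan2(d[1],d[0])-a),nose)
Rz=np.array([[np.cos(a),-np.sin(a)],[np.sin(a),np.cos(a)]])
T=R.from_rotvec(s["tcp_rot"]).as_matrix()
for n,l in dict(far=(28,-84),near=(-28,-84),mid=(0,-84),dial=(0,84),bow=(0,0)).items():
    w=Rz@np.array(l)+r.x[:2];dv=np.r_[w-s["position"][:2],0];print(n,w.round(1),"tool",(T.T@dv).round(1))
cv2.imwrite("pics/c1.png",cv2.resize(im[:80,270:380],None,fx=5,fy=5))
E
```

```text
[[343.5 232.5  12.4]
 [284.5 228.5  11.3]
 [313.5 232.5   9.1]]
[[ 480.9 -147.6]
 [ 506.2 -156.6]
 [ 533.1 -162. ]
 [ 525.6  -75. ]
 [ 578.2   -1.6]] [ 5.25360065e+02 -7.41928912e+01 -2.27479004e-01] [[-1.7 -2.1]
 [ 0.3  0.6]
 [ 0.6 -0.3]
 [-0.3  0.8]
 [ 1.1  1.1]]
[[ 0.198  0.98  -0.   ]
 [ 0.98  -0.198  0.   ]
 [ 0.    -0.    -1.   ]]
nose 61.97093104063813 [array([558.793857  ,  20.38802587]), array([530.93036351, -11.59455295])]
far [ 533.7 -162.3] tool [-9.3 20.6 -0. ]
near [ 479.1 -149.7] tool [ -7.7 -35.4   0. ]
mid [ 506.4 -156. ] tool [-8.5 -7.4  0. ]
dial [544.3   7.6] tool [159.4  -2.7   0. ]
bow [525.4 -74.2] tool [75.4 -5.1  0. ]
```

View pics/c1.png

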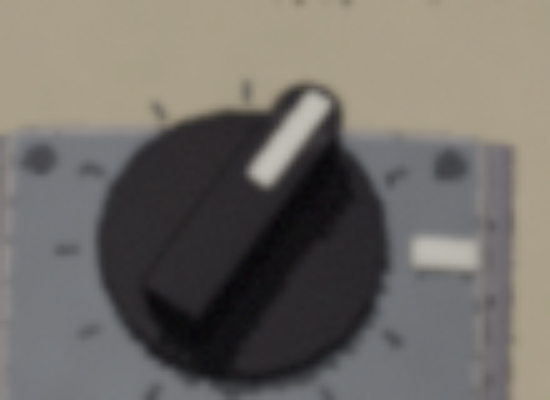

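move_arm:
  dr:
    - [0,0,0]
    - [0,0,0]
    - [0,0,0]
    - [0,0,0]
    - [0,0,0]
    - [0,0,0]
    - [0,0,0]
    - [0,0,0]
  travel:
    - [-0.009,0.0215,0.03]
    - [-0.009,0.0215,0.07]
    - [-0.009,0.0215,0.11]
    - [-0.009,0.0215,0.14]
    - [-0.009,0.0215,0.157]
    - [-0.009,0.0215,0.157]
    - [-0.009,0.0215,0.157]
    - [-0.009,0.0215,0.157]
  claw: [1,1,1,1,1,1,1,1]

```text
clock: 2.85
position: [535.5, -163.3, 92.1]
tcp_rot: [2.431, 1.987, 0.002]
wrist_force: [1.2, -0.4, -0.5]
opening: 0.5
gripper_force: 0.0
```

```bash
python3 - <<'E'
from h import *
s=bot.state();print(s["position"],s["tcp_rot"],s["clock"],s["opening"],s["wrist_force"])
cv2.imwrite("pics/w2.png",camera("wrist")[100:420,160:480].repeat(2,0).repeat(2,1)[:600])
a=camera("side")
cv2.imwrite("pics/s2.png",cv2.resize(a[200:320,230:390],None,fx=5,fy=5))
E
```

```text
[ 535.52493925 -163.34707958   92.12888111] [2.43072319e+00 1.98698589e+00 1.56976480e-03] 2.85 0.538741185605951 [ 1.23752101 -0.35818964 -0.54278136]
```

View pics/w2.png

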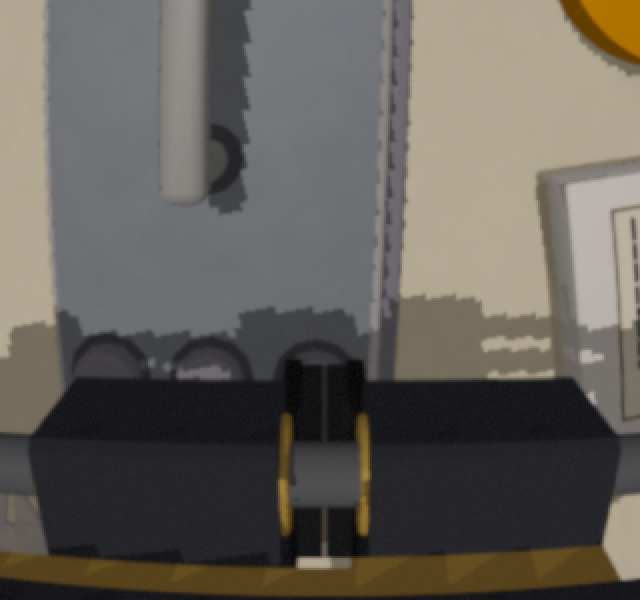

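View pics/s2.png

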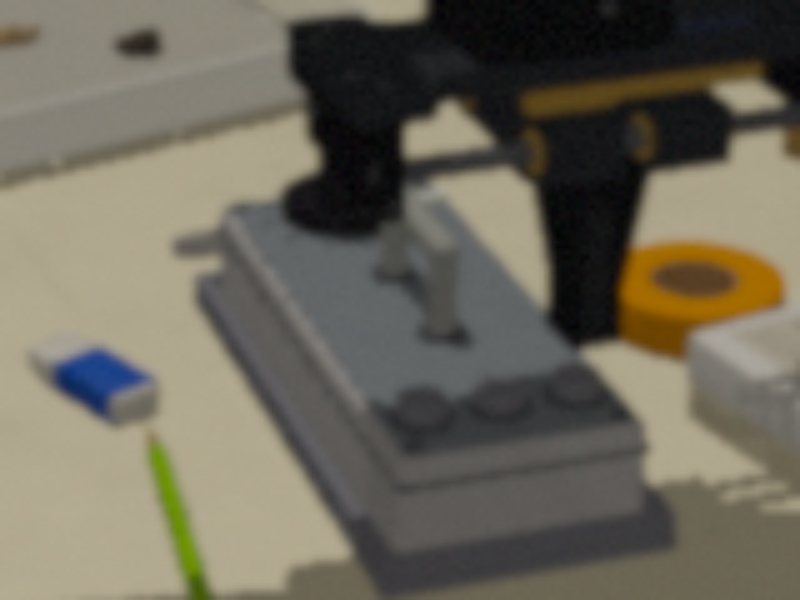

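```bash
python3 - <<'E'
from h import *
m=camera_model("side");K=np.array(m["intrinsics"]);Ti=np.linalg.inv(m["cam_to_world"])
for p in ([535.5,-163.3,67],[535.5,-163.3,55],[533.7,-162.3,55],[506.4,-156,55],[479.1,-149.7,55]):
    q=Ti@np.r_[p,1];u=K@(q[:3]/q[2]);print(p,((u[:2]-[230,200])*5).round())
E
```

```text
[535.5, -163.3, 67] [580. 332.]
[535.5, -163.3, 55] [579. 363.]
[533.7, -162.3, 55] [573. 363.]
[506.4, -156, 55] [497. 375.]
[479.1, -149.7, 55] [419. 387.]
```

move_arm:
  dr:
    - [0,0,0]
    - [0,0,0]
    - [0,0,0]
    - [0,0,0]
    - [0,0,0]
    - [0,0,0]
  travel:
    - [-0.003,0,0.004]
    - [-0.003,0,0.008]
    - [-0.003,0,0.011]
    - [-0.003,0,0.014]
    - [-0.003,0,0.014]
    - [-0.003,0,0.014]
  claw: [1,1,1,1,1,1]

```text
clock: 3.45
position: [533.9, -166.4, 76.8]
tcp_rot: [2.432, 1.987, -0.0]
wrist_force: [-1.0, -0.9, 3.6]
opening: 0.4
gripper_force: 1.7
```

move_arm:
  dr:
    - [0,0,0]
    - [0,0,0]
    - [0,0,0]
  travel:
    - [0,0,0.002]
    - [0,0,0.002]
    - [0,0,0.002]
  claw: [1,1,1]

```text
clock: 3.7
position: [533.9, -166.3, 74.8]
tcp_rot: [2.432, 1.987, 0.0]
wrist_force: [-0.5, -1.5, 4.7]
opening: 0.4
gripper_force: 2.3
```

move_arm:
  dr:
    - [0,0,0]
    - [0,0,0]
    - [0,0,0]
    - [0,0,0]
    - [0,0,0]
    - [0,0,0]
    - [0,0,0]
    - [0,0,0]
  travel:
    - [0,0,0.001]
    - [0,0,0.001]
    - [0,0,-0.015]
    - [0.001,-0.03,-0.016]
    - [0.001,-0.0565,-0.016]
    - [0.001,-0.0565,-0.016]
    - [0.001,-0.0565,-0.008]
    - [0.001,-0.0565,-0.008]
  claw: [1,1,1,1,1,1,1,1]

```text
clock: 4.37
position: [478.1, -153.4, 81.1]
tcp_rot: [-2.432, -1.987, 0.0]
wrist_force: [0.2, 0.5, 0.5]
opening: 0.5
gripper_force: 0.0
```

move_arm:
  dr:
    - [0,0,0]
    - [0,0,0]
    - [0,0,0]
    - [0,0,0]
    - [0,0,0]
  travel:
    - [0,0,0.003]
    - [0,0,0.006]
    - [0,0,0.008]
    - [0,0,0.0085]
    - [0,0,0.0085]
  claw: [1,1,1,1,1]

```text
clock: 4.78
position: [479.2, -153.9, 74.4]
tcp_rot: [2.433, 1.988, 0.0]
wrist_force: [-0.7, 0.5, 4.6]
opening: 0.3
gripper_force: 2.5
```

move_arm:
  dr:
    - [0,0,0]
    - [0,0,0]
    - [0,0,0]
    - [0,0,0]
    - [0,0,0]
    - [0,0,0]
    - [0,0,0]
    - [0,0,0]
  travel:
    - [0,0,0.001]
    - [0,0,0.001]
    - [0,0,-0.016]
    - [-0.001,0.0285,-0.017]
    - [-0.001,0.0285,-0.017]
    - [-0.001,0.0285,-0.017]
    - [-0.001,0.0285,-0.009]
    - [-0.001,0.0285,-0.009]
  claw: [1,1,1,1,1,1,1,1]

```text
clock: 5.45
position: [504.6, -159.7, 80.8]
tcp_rot: [-2.43, -1.986, 0.002]
wrist_force: [-0.2, 0.4, -0.2]
opening: 0.4
gripper_force: 0.0
```

move_arm:
  dr:
    - [0,0,0]
    - [0,0,0]
    - [0,0,0]
    - [0,0,0]
    - [0,0,0]
  travel:
    - [0,0,0.003]
    - [0,0,0.006]
    - [0,0,0.0085]
    - [0,0,0.0095]
    - [0,0,0.0095]
  claw: [1,1,1,1,1]

```text
clock: 5.87
position: [505.4, -160.1, 74.3]
tcp_rot: [-2.431, -1.987, 0.002]
wrist_force: [-7.0, 3.5, 11.8]
opening: 0.4
gripper_force: 5.9
```

move_arm:
  dr:
    - [0,0,0]
    - [0,0,0]
    - [0,0,0]
  travel:
    - [0,0,-0.01]
    - [0,0,-0.015]
    - [0,0,-0.015]
  claw: [1,1,1]

```text
clock: 6.12
position: [507.3, -161.0, 90.0]
tcp_rot: [2.431, 1.986, 0.002]
wrist_force: [0.5, -0.3, 0.2]
opening: 0.3
gripper_force: 0.0
```

```bash
python3 - <<'E'
from h import *
s=bot.state();print(s["position"],s["wrist_force"])
a=camera("wrist")[240:340,250:390];b=camera("side")[250:330,290:390]
cv2.imwrite("pics/k3.png",np.hstack([cv2.resize(a,(420,400)),cv2.resize(b,(375,400))]))
E
```

```text
[ 507.33843795 -161.01157921   90.01627689] [ 0.45384428 -0.33969663  0.20312944]
```

View pics/k3.png

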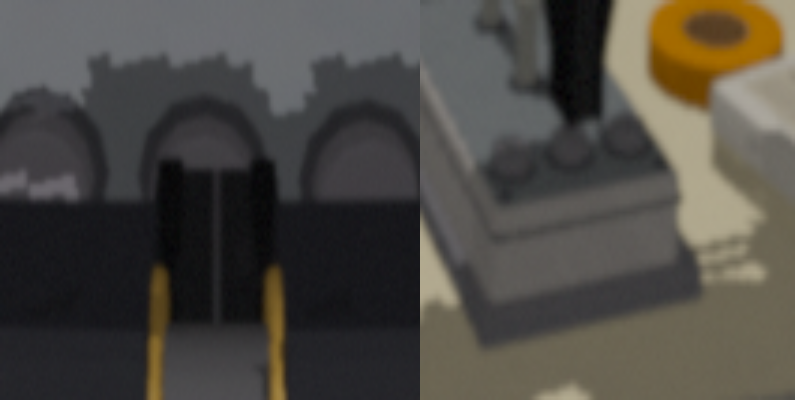

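The fingers (centred near 217 in the left half) sit over the middle key (205) and well clear of its neighbours, and all keys are up. Next is the dial.

move_arm:
  dr:
    - [0,0,0]
    - [0,0,0]
    - [0,0,7]
    - [0,0,14]
    - [0,0,21]
    - [0,0,28]
    - [0,0,28]
    - [0,0,28]
  travel:
    - [0,0,-0.04]
    - [0.01,0,-0.08]
    - [0.05,0,-0.09]
    - [0.09,0,-0.1]
    - [0.13,0.001,-0.11]
    - [0.17,0.003,-0.11]
    - [0.17,0.003,-0.11]
    - [0.17,0.003,-0.11]
  claw: [0.55,0.55,0.55,0.55,0.55,0.55,0.55,0.55]

```text
clock: 6.88
position: [543.4, 8.6, 198.4]
tcp_rot: [-2.839, -1.343, -0.001]
wrist_force: [-0.3, -0.7, 0.2]
opening: 37.4
gripper_force: 0.0
```

```bash
python3 - <<'E'
from h import *
s=bot.state();print(s["position"],s["tcp_rot"],s["joint_pos"],s["opening"],s["wrist_force"])
m=camera_model("wrist");im=camera("wrist");cv2.imwrite("pics/d4.png",im)
T=R.from_rotvec(s["tcp_rot"]).as_matrix();print(T.round(3))
for n,z in dict(dial_grip=68,index_mark=51,shackle_bow=79,key_middle_top=55).items():
    for r in finder.landmark_of("wrist",n)[:1]:
        p=atz("wrist",r["uv"],z,m);print(n,np.round(r["uv"]),round(r["conf"],2),np.round(p,1),"tool",(T.T@(p-s["position"])).round(1))
E
```

```text
[543.3986915    8.56876644 198.40109169] [-2.83927659e+00 -1.34320199e+00 -1.09467392e-03] [-1.29901454e-01  6.64734677e-02  1.79216628e+00  9.40659034e-04
  1.28270451e+00  5.56868192e-01] 37.43553108469532 [-0.29873442 -0.68588022  0.2231452 ]
[[ 0.634  0.773  0.   ]
 [ 0.773 -0.634  0.001]
 [ 0.001 -0.    -1.   ]]
dial_grip [328. 244.] 0.66 [545.4   4.1  68. ] tool [ -2.3   4.5 130.4]
index_mark [366. 221.] 0.69 [577.7  -3.8  51. ] tool [ 12.   34.5 147.4]
key_middle_top [294. 145.] 0.39 [572.3  77.1  55. ] tool [ 71.2 -21.1 143.5]
```

View pics/d4.png

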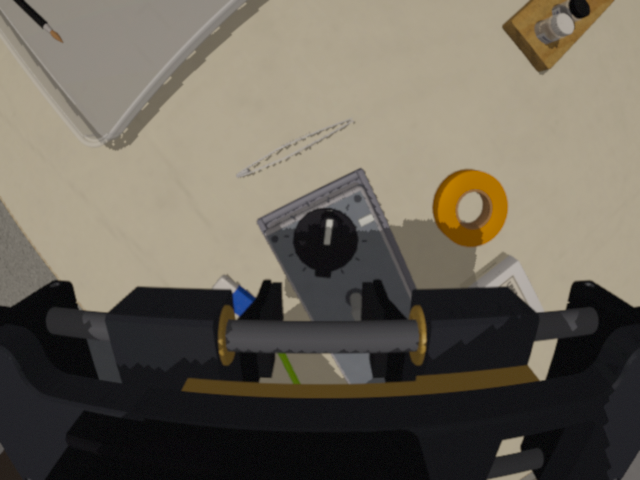

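move_arm:
  dr:
    - [0,0,0]
    - [0,0,0]
    - [0,0,0]
    - [0,0,0]
    - [0,0,0]
    - [0,0,0]
  travel:
    - [-0.002,0.004,0.03]
    - [-0.002,0.004,0.065]
    - [-0.002,0.004,0.095]
    - [-0.002,0.004,0.107]
    - [-0.002,0.004,0.113]
    - [-0.002,0.004,0.113]
  claw: [0.55,0.55,0.55,0.55,0.55,0.55]

```text
clock: 7.63
position: [544.1, 0.8, 84.6]
tcp_rot: [-2.841, -1.338, 0.003]
wrist_force: [-0.5, 0.5, 0.9]
opening: 39.3
gripper_force: 0.0
```

```bash
python3 - <<'E'
from h import *
s=bot.state();print(s["position"],s["wrist_force"])
a=camera("wrist")[230:390,220:420];b=camera("side")[170:290,240:370]
cv2.imwrite("pics/d5.png",np.hstack([cv2.resize(a,(400,400)),cv2.resize(b,(400,400))]))
E
```

```text
[544.13627331   0.82648716  84.6085803 ] [-0.54779173  0.49302609  0.90227034]
```

View pics/d5.png

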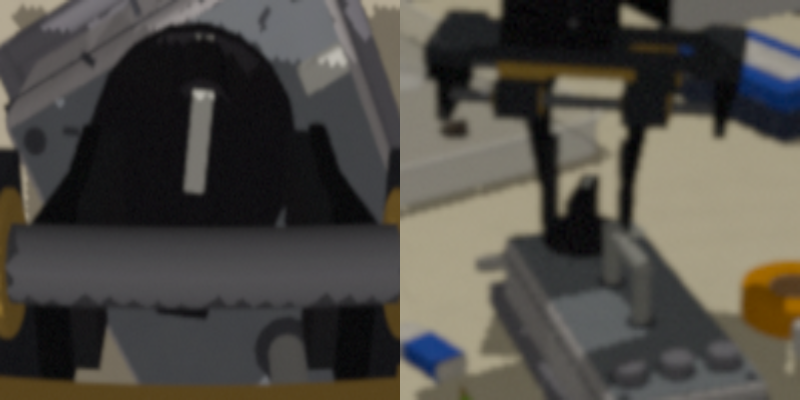

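The bar stands centred between the fingers (x≈197 of 100–320 in the left half), and the side view agrees. Closing on it.

move_arm:
  dr:
    - [0,0,0]
    - [0,0,0]
    - [0,0,0]
    - [0,0,0]
    - [0,0,0]
  travel:
    - [0.002,0,0]
    - [0.002,0,0]
    - [0.002,0,0]
    - [0.002,0,0]
    - [0.002,0,0]
  claw: [0.7,0.8,0.95,0.95,0.95]

```text
clock: 8.15
position: [545.8, 3.6, 86.0]
tcp_rot: [-2.84, -1.34, 0.0]
wrist_force: [-2.8, 2.8, 3.1]
opening: 13.7
gripper_force: 2.3
```

move_arm:
  dr:
    - [0,0,0]
    - [0,0,6]
    - [0,0,12]
    - [0,0,18]
    - [0,0,24]
    - [0,0,30]
    - [0,0,30]
  travel:
    - [0,0,0]
    - [0,0,0]
    - [0,0,0]
    - [0,0,0]
    - [0,0,0]
    - [0,0,0]
    - [0,0,0]
  claw: [1,1,1,1,1,1,1]

```text
clock: 8.73
position: [545.7, 3.6, 86.0]
tcp_rot: [-3.092, -0.55, 0.001]
wrist_force: [-3.9, 2.5, 6.6]
opening: 11.5
gripper_force: 29.9
```

move_arm:
  dr:
    - [0,0,6]
    - [0,0,12]
    - [0,0,18]
    - [0,0,24]
    - [0,0,30]
    - [0,0,32.5]
    - [0,0,32.5]
    - [0,0,32.5]
  travel:
    - [0,0,0]
    - [0,0,0]
    - [0,0,0]
    - [0,0,0]
    - [0,0,0]
    - [0,0,0]
    - [0,0,0]
    - [0,0,0]
  claw: [1,1,1,1,1,1,1,1]

```text
clock: 9.4
position: [545.8, 3.2, 86.0]
tcp_rot: [-3.124, 0.329, 0.001]
wrist_force: [-2.3, 1.2, 5.2]
opening: 11.7
gripper_force: 29.9
```

move_arm:
  dr:
    - [0,0,0]
    - [0,0,0]
    - [0,0,0]
    - [0,0,0]
    - [0,0,0]
    - [0,0,0]
    - [0,0,0]
    - [0,0,0]
  travel:
    - [0,0,0]
    - [0,0,0]
    - [0,0,0]
    - [0,0,0]
    - [0,0,-0.03]
    - [0,0,-0.065]
    - [0,0,-0.1]
    - [0,0,-0.1]
  claw: [0.7,0.6,0.55,0.55,0.55,0.55,0.55,0.55]

```text
clock: 10.07
position: [550.7, 2.4, 193.6]
tcp_rot: [3.124, -0.328, 0.02]
wrist_force: [1.5, 0.4, 1.5]
opening: 39.0
gripper_force: 0.0
```

```bash
python3 - <<'E'
from h import *
s=bot.state();print(s["position"],s["tcp_rot"],s["opening"],s["wrist_force"])
T=R.from_rotvec(s["tcp_rot"]).as_matrix();print(T.round(3))
m=camera_model("wrist");im=camera("wrist");cv2.imwrite("pics/d6.png",im)
for n,z in dict(dial_grip=68,index_mark=51,shackle_bow=79).items():
    for r in finder.landmark_of("wrist",n)[:1]:
        print(n,np.round(r["uv"]),round(r["conf"],2),atz("wrist",r["uv"],z,m).round(1))
E
```

```text
[550.65199049   2.35562158 193.55607464] [ 3.12386537 -0.32820133  0.01988811] 39.01996118860762 [1.48861655 0.4365303  1.52753245]
[[ 0.978 -0.208  0.013]
 [-0.208 -0.978 -0.002]
 [ 0.013 -0.001 -1.   ]]
dial_grip [327. 253.] 0.56 [ 5.441e+02 -1.000e-01  6.800e+01]
index_mark [322. 200.] 0.88 [581.2  -4.   51. ]
shackle_bow [436. 262.] 0.71 [523.7 -78.5  79. ]
```

View pics/d6.png

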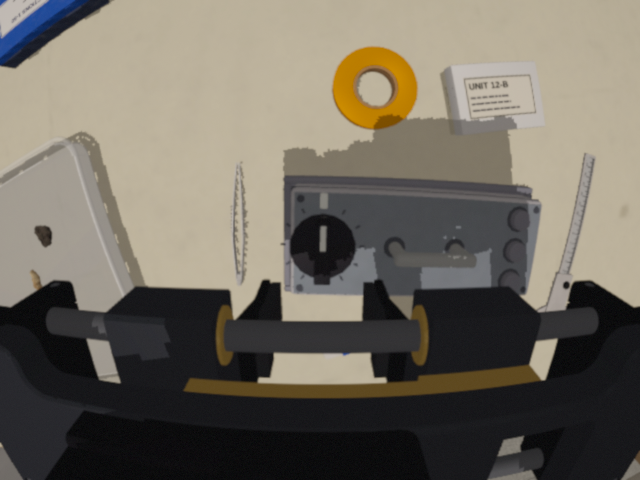

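The pale line (323,238) points straight at the rib (324,200), so the dial is set. Next I'll turn back 90° and go over the shackle.

move_arm:
  dr:
    - [0,0,-7]
    - [0,0,-14]
    - [0,0,-21]
    - [0,0,-28]
    - [0,0,-35]
    - [0,0,-42]
    - [0,0,-49]
    - [0,0,-56]
  travel:
    - [0,0.02,0]
    - [-0.001,0.04,0]
    - [-0.002,0.06,0]
    - [-0.002,0.084,0]
    - [-0.002,0.084,0]
    - [-0.002,0.084,0]
    - [-0.002,0.084,0]
    - [-0.002,0.084,0]
  claw: [0.5,0.5,0.5,0.5,0.5,0.5,0.5,0.5]

```text
clock: 10.93
position: [525.3, -78.7, 183.1]
tcp_rot: [-2.907, -1.184, 0.005]
wrist_force: [0.2, -0.0, 0.5]
opening: 43.6
gripper_force: 0.0
```

move_arm:
  dr:
    - [0,0,-7]
    - [0,0,-14]
    - [0,0,-21]
    - [0,0,-28]
    - [0,0,-34.5]
    - [0,0,-34.5]
    - [0,0,-34.5]
  travel:
    - [0,0,0]
    - [0,0,0]
    - [0,0,0]
    - [0,0,0]
    - [0,0,0]
    - [0,0,0]
    - [0,0,0]
  claw: [0.5,0.5,0.5,0.5,0.5,0.5,0.5]

```text
clock: 11.52
position: [525.7, -78.5, 183.7]
tcp_rot: [-2.434, -1.982, 0.003]
wrist_force: [0.4, -0.6, -0.5]
opening: 43.5
gripper_force: 0.0
```

```bash
python3 - <<'E'
from h import *
s=bot.state();print(s["position"],s["opening"],s["wrist_force"])
T=R.from_rotvec(s["tcp_rot"]).as_matrix();print(T.round(3))
m=camera_model("wrist");im=camera("wrist");cv2.imwrite("pics/b7.png",im)
for n,z in dict(dial_grip=68,index_mark=51,shackle_bow=79).items():
    for r in finder.landmark_of("wrist",n)[:1]:
        print(n,np.round(r["uv"]),round(r["conf"],2),atz("wrist",r["uv"],z,m).round(1))
for r in finder.outline_of("wrist","shackle_bow")[:1]:
    p=np.argwhere(r["pixels"])[:,::-1].astype(np.float32);print(cv2.minAreaRect(p),len(p),atz("wrist",cv2.minAreaRect(p)[0],82,m).round(1))
s=bot.state();print(s["position"])
E
```

```text
[525.73547602 -78.49192113 183.73751877] 43.49530507997537 [ 0.44990633 -0.57393074 -0.50301716]
[[ 0.203  0.979 -0.003]
 [ 0.979 -0.203  0.001]
 [ 0.    -0.003 -1.   ]]
dial_grip [329. 124.] 0.93 [547.4   4.9  68. ]
index_mark [376. 130.] 0.71 [580.4  -5.1  51. ]
shackle_bow [321. 251.] 0.73 [524.7 -78.2  79. ]
((321.6048583984375, 247.51593017578125), (15.968154907226562, 97.07164001464844), 1.5074357986450195) 1412 [526.1 -74.8  82. ]
[526.58734547 -78.73095869 185.22340535]
```

move_arm:
  dr:
    - [0,0,0]
    - [0,0,0]
    - [0,0,0]
    - [0,0,0]
    - [0,0,0]
    - [0,0,0]
  travel:
    - [0.001,0,0.035]
    - [0.001,0,0.07]
    - [0.001,0,0.09]
    - [0.001,0,0.1]
    - [0.001,0,0.1]
    - [0.001,0,0.1]
  claw: [0.5,0.5,0.5,0.5,0.5,0.5]

```text
clock: 12.27
position: [527.2, -77.9, 85.9]
tcp_rot: [-2.433, -1.987, 0.0]
wrist_force: [0.5, 0.3, 0.6]
opening: 43.7
gripper_force: 0.0
```

move_arm:
  dr:
    - [0,0,0]
    - [0,0,0]
    - [0,0,0]
    - [0,0,0]
    - [0,0,0]
    - [0,0,0]
    - [0,0,0]
  travel:
    - [0,0,0]
    - [0,0,0]
    - [0,0,0]
    - [0,0,0]
    - [0,0,0]
    - [0,0,0]
    - [0,0,0]
  claw: [0.65,0.75,0.85,1,1,1,1]

```text
clock: 12.85
position: [526.3, -77.7, 85.6]
tcp_rot: [-2.432, -1.987, 0.002]
wrist_force: [-4.3, 0.9, 5.1]
opening: 10.0
gripper_force: 30.0
```

move_arm:
  dr:
    - [0,0,0]
    - [0,0,0]
    - [0,0,0]
    - [0,0,0]
    - [0,0,0]
  travel:
    - [0,0,-0.003]
    - [0,0,-0.006]
    - [0,0,-0.009]
    - [0,0,-0.012]
    - [0,0,-0.012]
  claw: [1,1,1,1,1]

```text
clock: 13.27
position: [526.7, -77.8, 98.0]
tcp_rot: [-2.433, -1.987, 0.001]
wrist_force: [-5.1, 0.8, 1.2]
opening: 9.4
gripper_force: 30.0
```

move_arm:
  dr:
    - [0,0,0]
    - [0,0,0]
    - [0,0,0]
    - [0,0,0]
    - [0,0,0]
  travel:
    - [0,0,-0.003]
    - [0,0,-0.006]
    - [0,0,-0.008]
    - [0,0,-0.009]
    - [0,0,-0.009]
  claw: [1,1,1,1,1]

```text
clock: 13.68
position: [526.9, -77.6, 106.4]
tcp_rot: [-2.433, -1.987, -0.0]
wrist_force: [-1.8, 0.3, -6.0]
opening: 9.5
gripper_force: 30.0
```

move_arm:
  dr:
    - [0,0,0]
    - [0,0,0]
    - [0,0,0]
    - [0,0,0]
    - [0,0,0]
    - [0,0,0]
    - [0,0,0]
    - [0,0,0]
  travel:
    - [0,0,-0.002]
    - [0,0,-0.008]
    - [0,0,-0.016]
    - [0,0,-0.026]
    - [0,0,-0.038]
    - [0,0,-0.05]
    - [0,0,-0.062]
    - [0,0,-0.072]
  claw: [1,1,1,1,1,1,1,1]

```text
clock: 14.35
position: [527.6, -78.0, 180.9]
tcp_rot: [2.431, 1.987, 0.002]
wrist_force: [0.8, -0.4, -6.4]
opening: 9.4
gripper_force: 30.0
```

move_arm:
  dr:
    - [0,0,0]
    - [0,0,0]
    - [0,0,0]
    - [0,0,0]
    - [0,0,0]
    - [0,0,0]
    - [0,0,0]
    - [0,0,0]
  travel:
    - [0,0,-0.012]
    - [0,0,-0.026]
    - [0,0,-0.04]
    - [0,0,-0.052]
    - [0,0,-0.062]
    - [0,0,-0.07]
    - [0,0,-0.073]
    - [0,0,-0.073]
  claw: [1,1,1,1,1,1,1,1]

```text
clock: 15.02
position: [527.3, -77.9, 252.4]
tcp_rot: [2.432, 1.987, 0.001]
wrist_force: [0.3, -0.2, -6.3]
opening: 9.7
gripper_force: 30.0
```

move_arm:
  dr:
    - [0,0,0]
    - [0,0,0]
    - [0,0,0]
    - [0,0,0]
    - [0,0,0]
    - [0,0,0]
    - [0,0,0]
    - [0,0,0]
  travel:
    - [0,0,0]
    - [0,0,0]
    - [0,0,0]
    - [0,0,0]
    - [0,0,0]
    - [0,0,0]
    - [0,0,0]
    - [0,0,0]
  claw: [1,1,1,1,1,1,1,1]

```text
clock: 15.68
position: [526.9, -77.8, 251.5]
tcp_rot: [-2.433, -1.988, 0.0]
wrist_force: [-1.2, -0.3, -6.0]
opening: 9.5
gripper_force: 30.0
```

```bash
python3 - <<'E'
from h import *
for c in("side","scene"):
    m=camera_model(c);K=np.array(m["intrinsics"]);Ti=np.linalg.inv(m["cam_to_world"]);camera(c)
    for n,p in dict(lock_centre=[527,-77.5,170],dial_grip=[545.7,4,212],index_mark=[580,-4,195],key_middle_top=[507,-160,199]).items():
        q=Ti@np.r_[p,1];u=K@(q[:3]/q[2])
        print(c,n,"expect",u[:2].round(),[(np.round(r["uv"]),round(r["conf"],2)) for r in finder.landmark_of(c,n)[:2]])
for i in range(2):
    camera("side");s=bot.state();print(s["position"],s["wrist_force"],s["torque"],s["opening"],s["gripper_force"])
E
```

```text
side lock_centre expect [316. 196.] []
side dial_grip expect [301. 160.] [(array([302., 157.]), 0.87)]
side index_mark expect [319. 167.] [(array([317., 166.]), 0.64)]
side key_middle_top expect [333. 195.] [(array([332., 196.]), 0.63), (array([301., 159.]), 0.3)]
scene lock_centre expect [338. 193.] [(array([340., 190.]), 0.91), (array([341., 143.]), 0.4)]
scene dial_grip expect [295. 148.] [(array([296., 145.]), 0.89), (array([418., 266.]), 0.67)]
scene index_mark expect [311. 151.] [(array([310., 151.]), 0.75)]
scene key_middle_top expect [388. 198.] [(array([388., 195.]), 0.44)]
[526.94919029 -77.79110362 251.58374915] [-0.06711129  0.16678014 -6.85365564] [-0.01315258  0.00575788 -0.06033896] 9.406074473594808 29.998653531074524
[526.92974762 -77.79282563 251.54200279] [ 0.12242577  0.02627297 -5.51020183] [ 0.00730139 -0.00225013 -0.01987119] 9.626976003404305 29.9987387470901
```

The box hangs level where expected, carrying about 6 N. Handing in.

```bash
python3 -c "
from h import *
print(ticket.close_job())"
```

```text
the job is handed in; nothing more can be done
None
```

I handed the job in at about 16 s: keys pressed far, near, middle, dial at the rib, shackle pulled open in the cradle, and the box hanging level and still about 15 cm above the bench; no verdict came back.

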